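# Bin an empty resist bottle in the pedal can

## Task

The empty grey resist bottle on the near bench has to go into the waste can. Facing the can's pedal, press it down until you feel its stop and slide it left under the hold-open catch so that the lid stays up by itself, lower the bottle upright onto the floor of the can and let go, then work the pedal back out of the catch and ease it up so that the lid sinks shut slowly (over two seconds or so) and never drops. Never push on the pedal with more than about 3 kg, do not drop the bottle in, and leave the can and the other things where they stand.

Things in the scene. Friction and masses are not known exactly. Their poses are not given: they have to be found in the camera images.
- can: Round grey metal waste can with lid and pedal; 8 kg, stands on the bench. Origin: centre of its underside, on the bench. Its x axis points from the pedal through the can to the lid hinge, z up, y to the left seen from the pedal. Outside diameter 180 mm, front at x = -90 mm, rim at z = 194 mm, shut lid up to 212 mm. Lid hinge along y at x = +115, z = 198 mm; lid 210 mm long from there.
- can_floor (a point): Centre of the can's inner floor, 54 mm above the bench on the can's axis; inner radius 87 mm, rim 140 mm above this point.
- lid (a joint): Lid angle in rad: 0 shut, grows as it opens; about 1.6 to 2.0 with the pedal at its lower stop, about 1.25 to 1.7 when held by the catch. Linked to the pedal: lid = 7.1 x pedal angle. Without the pedal held it falls shut.
- pedal (a joint): Pedal lever angle in rad about the axle: 0 is up (lid shut), grows as it is pressed; the lower stop (a thin rubber buffer at the bottom of the catch plate's slot) is felt somewhere between 0.215 and 0.28, differing from can to can. Pushing it at the tread takes 6 to 14 N at first, falling to 2 to 8 N lower down (more if moved fast); at the stop the force rises by about 10 N per mm.
- pedal_shift (a joint): Sideways slide of the pedal lever along its axle in m: 0 as found, grows to the left (can +y), at most 0.025; a spring of 1 to 3 N pushes it back to 0. It can go left only while pressed to within 2 mm (at the tread) of the stop; from about 0.018 on it can rise about 6 mm (at the tread) into the notch and is held there behind a tooth. To free it: press to the stop, back below 0.002, then up.
- axle (a point): Middle of the lever's axle (along the can's y), at can (0, 0, 32) mm. The lever, a 10 mm round bar, runs from here to the tread through the L-shaped slot of a steel catch plate at can x = -121 mm (y -18 to 38, up to 39 mm high). The plate is adjustable: its height (7 mm range) and sideways place (+-1 mm) differ and are not reported: feel for stop, pocket end (shift about 0.022) and notch.
- tread (a point): Centre of the upper face of the pedal's ribbed rubber tread (48 x 44 mm), between two upturned side flanges 10 mm high and 54 mm apart inside, which a fingertip can push sideways. It moves with the pedal: at rest at can (-162, 0, 63) mm; it sinks 35 to 46 mm to the stop, at most 0.15 rad from level.
- bottle: Empty grey moulded plastic bottle: rectangular body 50 (its x) x 68 (its y) mm, 95 mm high, round black screw cap of 41 mm diameter from 108 to 130 mm height. Origin: centre of its underside; z up. It stands upright on the bench to the right of the can. 0.1 to 0.17 kg.
- ink_tin_large: Open ink tin, 86 mm diameter, 62 mm high, a bystander; origin at the centre of its underside.
- ink_tin_a: Open ink tin, 70 mm diameter, 48 mm high, a bystander; origin at the centre of its underside.
- ink_tin_b: Open ink tin, 70 mm diameter, 45 mm high, a bystander; origin at the centre of its underside.
- cast_weight: Black cast paper weight, 60 mm diameter, 74 mm high, a bystander; origin at the centre of its underside.
- tape_roll: Roll of white tape lying flat, 80 mm diameter, 24 mm high, a bystander; origin at the centre of its underside.
- brayer: Ink roller with a wooden handle, 121 x 168 x 37 mm, a bystander; origin at the centre of its underside.

How it is judged:
On the way, in this order (a step that is already met when the one before it is completed fails the run):
1. the lid stands open by itself, the pedal held by the catch and not touched (value of joint lid above 1.05 rad and contact force between each of the arm, the fingers and pedal below 0.1 N and value of joint pedal_shift above 0.012 m), for 0.4 s.
2. the bottle stands released on the can's floor while the lid is held open (horizontal distance between bottle and can below 0.07 m and z of bottle in the frame of can below 0.06 m and angle between bottle's own z axis and vertical below 0.2 rad and linear speed of bottle below 0.02 m/s and contact force between the fingers and bottle below 0.1 N and value of joint lid above 1.05 rad), for 0.2 s.
At the end, for the whole second after the job is handed in: The lid is shut (within 0.04 rad), the pedal is up and out of the catch (shift under 5 mm), and the bottle stands at rest on the can's floor, upright within 0.2 rad, its centre within 70 mm of the can's axis (value of joint lid below 0.04 rad and value of joint pedal_shift below 0.005 m and horizontal distance between bottle and can below 0.07 m and z of bottle in the frame of can below 0.06 m and angle between bottle's own z axis and vertical below 0.2 rad and linear speed of bottle below 0.02 m/s); the robot touches nothing.
It fails at once if the pedal is pressed or pushed with more than 30 N (contact force between any of the fingers, the arm and pedal above 30 N).
It fails at once if the lid drops: it closes faster than 2.5 rad/s (velocity of joint lid below -2.5 rad/s).
It fails at once if the bottle is dropped into the can: faster than 0.7 m/s in the can (horizontal distance between bottle and can below 0.09 m and z of bottle in the frame of can below 0.17 m and linear speed of bottle above 0.7 m/s).
It fails at once if the can or a bystander is moved by more than 20 mm (distance of any of ink_tin_large, ink_tin_a, ink_tin_b, cast_weight, tape_roll, brayer, can from where it was at the start of the episode above 0.02 m).
It also fails if it takes over 72 s, if anything falls off the work surface, if the arm or the gripper's body presses on something with over 40 N, if the wrist force passes 120 N, or if a joint passes its speed limit or range.

## Robot

A 7-joint arm with a two-finger parallel gripper is mounted at the origin on the work surface; the furniture and walls round the work are solid. World frame = base frame: x ahead of the robot, y to its left, z up, the work surface at z = 0. Lengths are in m, angles in rad, forces in N, time in s.
With the tool pointing down it reaches from about 0.425 to 1.025 m from the base axis. Payload 9.4 kg.
Tool frame: the origin (TCP) lies between the finger pads; the fingertips stand 25 mm ahead of it and the grasp point (between the pads) lies 6 mm ahead of it; z points along the fingers, y is the line along which they close (so a half turn about z gives the same grasp; the last joint's range is limited). The gripper opens to 85 mm and grips with 20 to 120 N. Pads are 22 mm wide; open, the fingers measure 114 mm over their backs; the gripper's body (76 mm by 85 mm) begins 54 mm behind the grasp point. The pads swing forward as they close: fully open they stand 13 mm farther back than shut.
Start: joints at [1.04, 0.599, -0.003, 1.599, 0.002, 0.943, -0.08], TCP at [0.318, -0.652, 0.256] pointing down, gripper open.
Joint ranges: [-2.57, 2.57], [-0.35, 1.97], [-1.29, 1.29], [0.11, 2.56], [-1.05, 4.19], [0.11, 1.86], [-2.63, 2.63]. Speed limits (rad/s): [2.22, 2.22, 3.01, 3.01, 3.14, 3.14, 3.14].

## Interface

Orientations are given as [roll, pitch, yaw] about the fixed x, y, z axes, in that order (R = Rz(yaw) Ry(pitch) Rx(roll)).
In Python, from workcell import r, monitor, cams gives the robot as it stands. The module is installed in compiled form; this text tells all that it offers. Calls block until the motion is done:
- r.move_pose(position, orientation): joint-space move of the TCP to a pose.
- r.line_to(position, orientation=None, rate=0.15): straight line of the TCP; orientation=None keeps the orientation; rate is the mean speed in m/s.
- r.move_joints(angles): joint-space move.
- r.grip(opening, newtons=None): finger opening in m; newtons is the grip in N (None keeps the last); returns when the fingers have stopped.
- r.hold(seconds).
- r.ik(position, orientation): joint angles nearest the present ones, or None.
- monitor.observe(): the state.
- cams.capture(name): name is "scene" or "top"; returns a dict with "color" (420x560x3 uint8, red, green, blue), "fx", "fy", "cx", "cy" (pixels), "R" (3x3) and "t" (3): a world point X has camera coordinates R X + t. Camera axes: x right, y down, z forward; pixel columns grow to the right and rows downward; lengths in m; the calibration is good to about 2 mm. A picture is of the moment at which its call begins. There is no depth.
A pose or a line that the arm cannot do raises r.IKError and nothing moves.
- r.job_done(): hands the job in; it is judged then, once.
Trained networks look in the newest picture that a camera, given by its name, has taken for a name from the list of things; names that differ only in an ending like _2 or _b are one class to them, and where a whole thing is asked for, a point or a joint stands for the part that bears it (a point fixed in the world has none). Each returns a list of dicts, best first, with "conf" (0 to 1); they miss things now and then, are a little off and sometimes report something else, mostly with a low value. They report only what shows in the picture. A call takes as long as a camera call.
- cams.trace(camera, thing): "region" (420x560 bool, what is visible of it) and "xy" ([column, row] in pixels, amid what is visible of it).
- cams.tip_of(camera, thing): "xy" ([column, row] in pixels: a listed point, or the origin of a listed thing).
The state is a dict: "time_s": time; "q": joint angles; "qvel": joint speeds; "effort": joint torques, N m; "ee_pos": TCP position; "tool_rot": TCP orientation; "force": force on the tool from outside, world axes, zero at the start; "ft_torque": the same for the moment, N m; "opening": finger opening in m; "grip_force": force on a finger pad.
Only numpy, scipy, OpenCV 4.12 (cv2) and the standard library are available. Lean on these libraries where they do the work, as an engineer would, in place of code of your own. Each camera call takes 0.05 s, during which the arm holds its last target. There are 200 camera calls.

## Working session

There is one attempt and no reset: what is moved stays moved. The work goes in short steps, each a Python script; the robot and the scene stay as the last script left them, time stands still between calls to the robot, and variables do not carry over. Pictures are saved under pics/ and viewed, at most 10 in all, crops included, and the job is handed in when it is done.

```bash
mkdir -p pics
cat > h.py <<'E'
import numpy as np, cv2
from workcell import r, monitor, cams
def P(c): return c["fx"],c["fy"],c["cx"],c["cy"],np.array(c["R"]),np.array(c["t"])
def proj(c,X):
    fx,fy,cx,cy,R,t=P(c); p=R@np.array(X)+t; return np.array([fx*p[0]/p[2]+cx,fy*p[1]/p[2]+cy])
def ray(c,uv):
    fx,fy,cx,cy,R,t=P(c); d=R.T@np.array([(uv[0]-cx)/fx,(uv[1]-cy)/fy,1]); return -R.T@t,d/np.linalg.norm(d)
def onz(c,uv,z):
    o,d=ray(c,uv); return o+d*(z-o[2])/d[2]
def tri(c1,u1,c2,u2):
    o1,d1=ray(c1,u1);o2,d2=ray(c2,u2)
    s=np.linalg.lstsq(np.c_[d1,-d2],o2-o1,rcond=None)[0]
    a=o1+d1*s[0];b=o2+d2*s[1]; return (a+b)/2,np.linalg.norm(a-b)
E
python3 - <<'E'
from h import *
np.set_printoptions(precision=3,suppress=True)
C={n:cams.capture(n) for n in("scene","top")}
for n,c in C.items():
    cv2.imwrite(f"pics/{n}0.png",c["color"][:,:,::-1]); print(n,c["fx"],-np.array(c["R"]).T@np.array(c["t"]))
for th in ["can","can_floor","tread","axle","bottle","lid","pedal","ink_tin_large","ink_tin_a","cast_weight","tape_roll","brayer"]:
    u={}
    for n in C:
        try:
            L=cams.tip_of(n,th); u[n]=[(np.array(d["xy"]).round(1).tolist(),round(d["conf"],2)) for d in L[:3]]
        except Exception as e: u[n]=[];print(th,n,e)
    print(th,u)
    if u["scene"] and u["top"]: print("   ",tri(C["scene"],u["scene"][0][0],C["top"],u["top"][0][0]))
s=monitor.observe();print(s["ee_pos"],s["tool_rot"],s["force"],s["opening"],s["time_s"])
E
```

```text
scene 532.886822182375 [-0.458  0.485  1.127]
top 454.10333376567036 [-0.299 -0.206  1.203]
can {'scene': [([241.3, 236.3], 0.95)], 'top': [([253.8, 211.5], 0.75)]}
    (array([ 0.613, -0.03 ,  0.019]), np.float64(0.0013012566117323572))
can_floor {'scene': [], 'top': [([246.0, 242.4], 0.71)]}
tread {'scene': [([266.5, 258.8], 0.76)], 'top': [([245.6, 241.8], 0.67)]}
    (array([ 0.459, -0.031,  0.061]), np.float64(0.005963574195072272))
axle {'scene': [], 'top': []}
bottle {'scene': [([358.2, 227.0], 0.94)], 'top': [([363.9, 258.5], 0.87), ([251.8, 209.2], 0.36)]}
    (array([ 0.505, -0.399, -0.022]), np.float64(0.00477514198189207))
lid scene it knows: axle, bottle, brayer, can, can_floor, cast_weight, ink_tin, ink_tin_large, tape_roll, tread
lid top it knows: axle, bottle, brayer, can, can_floor, cast_weight, ink_tin, ink_tin_large, tape_roll, tread
lid {'scene': [], 'top': []}
pedal scene it knows: axle, bottle, brayer, can, can_floor, cast_weight, ink_tin, ink_tin_large, tape_roll, tread
pedal top it knows: axle, bottle, brayer, can, can_floor, cast_weight, ink_tin, ink_tin_large, tape_roll, tread
pedal {'scene': [], 'top': []}
ink_tin_large {'scene': [([291.6, 209.9], 0.97)], 'top': []}
ink_tin_a {'scene': [([316.9, 197.3], 0.66), ([338.0, 188.8], 0.58)], 'top': []}
cast_weight {'scene': [([340.5, 273.8], 0.84)], 'top': [([305.3, 292.3], 0.49)]}
    (array([ 0.357, -0.224, -0.011]), np.float64(0.004943040945335134))
tape_roll {'scene': [([301.6, 243.5], 0.83)], 'top': []}
brayer {'scene': [([203.3, 344.8], 0.95)], 'top': [([152.0, 280.2], 0.64)]}
    (array([0.32 , 0.229, 0.011]), np.float64(0.01029419346574194))
[ 0.318 -0.652  0.256] [-3.142  0.     0.454] [-0.197  1.118 -0.457] 0.08564021918503424 1.1
```

View pics/scene0.png

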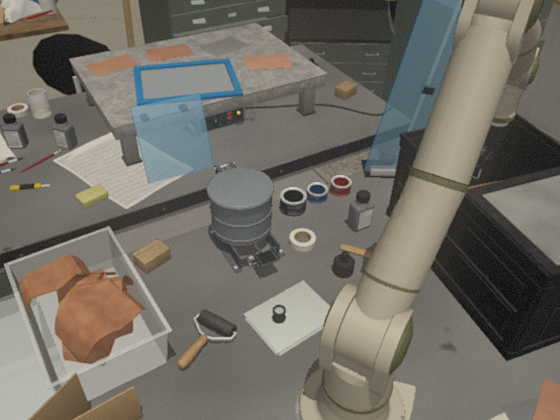

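View pics/top0.png

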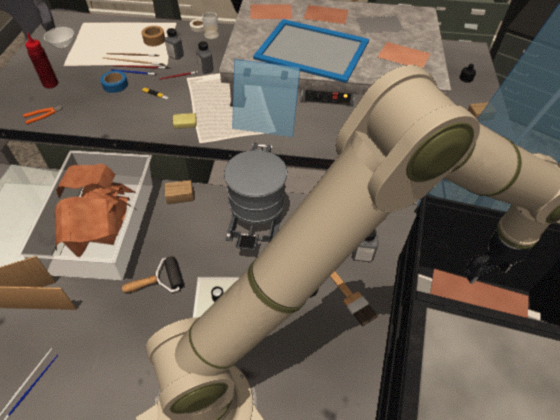

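The scene view shows the can at about (240,210) with its pedal at (265,258) facing the robot. The bottle is at (360,212), the tins are around (315,190), the tape is at (302,239) and the cast weight is at (343,265). In the top view the arm hides most of that. I'll raise the arm and swing it left, then measure again.

Run:
```python
from h import *
np.set_printoptions(precision=3,suppress=True)
pi=np.pi
for p in [(.45,-.03,.06),(.45,-.03,.3),(.5,-.4,.12),(.58,-.03,.36),(.4,.3,.45)]:
    for y in (0,pi,pi/2,-pi/2):
        q=r.ik(p,[pi,0,y]); print(p,round(y,2),None if q is None else np.array(q))
cs=cams.capture("scene")
def m(n,th):
    L=cams.trace(n,th); return L[0] if L else None
ts={t:m("scene",t) for t in("can","bottle","tread")}; us={t:cams.tip_of("scene",t) for t in("can","bottle","tread")}
p=np.array(monitor.observe()["ee_pos"])
r.line_to([p[0],p[1],.5],rate=.3)
r.move_pose([.40,.32,.5],[pi,0,0])
ct=cams.capture("top"); cv2.imwrite("pics/top1.png",ct["color"][:,:,::-1])
import pickle
tt={t:m("top",t) for t in("can","bottle","tread")}
for t in("can","bottle","tread","can_floor","axle","cast_weight","ink_tin_large","ink_tin_a","tape_roll"):
    a=us.get(t) or cams.tip_of("scene",t); b=cams.tip_of("top",t)
    print(t,[(np.round(d["xy"],1),round(d["conf"],2)) for d in a[:2]],[(np.round(d["xy"],1),round(d["conf"],2)) for d in b[:2]])
    if t in us and a and b: print("  ",tri(cs,a[0]["xy"],ct,b[0]["xy"]))
    if b: print("   z0",onz(ct,b[0]["xy"],0))
    if a: print("   z0 scene",onz(cs,a[0]["xy"],0))
pickle.dump((cs,ct,ts,tt),open("m.pkl","wb"))
s=monitor.observe();print(s["ee_pos"],s["force"],s["time_s"],s["q"])
```

```text
(0.45, -0.03, 0.06) 0 [-0.084  0.647  0.036  2.366 -0.168  0.131 -1.46 ]
(0.45, -0.03, 0.06) 3.14 [ 0.137  0.654 -0.28   2.352  0.838  0.229  0.658]
(0.45, -0.03, 0.06) 1.57 [ 0.003  0.645 -0.09   2.36   0.375  0.148 -0.44 ]
(0.45, -0.03, 0.06) -1.57 [-0.206  0.663  0.215  2.373 -0.847  0.176 -2.338]
(0.45, -0.03, 0.3) 0 [ 0.022  0.215 -0.098  2.144  0.03   0.783 -1.666]
(0.45, -0.03, 0.3) 3.14 [ 0.637  0.311 -0.874  2.112  0.318  0.851  1.145]
(0.45, -0.03, 0.3) 1.57 [ 0.323  0.241 -0.464  2.128  0.149  0.803 -0.234]
(0.45, -0.03, 0.3) -1.57 [-0.889  0.371  1.137  2.188 -0.455  0.845 -2.607]
(0.5, -0.4, 0.12) 0 [ 0.531  0.665  0.085  1.91  -0.097  0.57  -0.891]
(0.5, -0.4, 0.12) 3.14 [ 0.99   0.742 -0.635  1.878  0.641  0.735  1.558]
(0.5, -0.4, 0.12) 1.57 [ 0.739  0.672 -0.234  1.895  0.258  0.603  0.341]
(0.5, -0.4, 0.12) -1.57 [ 0.281  0.717  0.482  1.927 -0.545  0.629 -2.03 ]
(0.58, -0.03, 0.36) 0 [ 0.001  0.322 -0.063  1.81   0.024  1.01  -1.642]
(0.58, -0.03, 0.36) 3.14 [ 0.524  0.419 -0.808  1.779  0.338  1.089  1.171]
(0.58, -0.03, 0.36) 1.57 [ 0.298  0.355 -0.469  1.792  0.
[... 1106 characters left out ...]
array([306.4, 292.4]), 0.57)]
   z0 [ 0.674 -0.435  0.   ]
   z0 scene [ 0.361 -0.225  0.   ]
ink_tin_large [(array([287.6, 208.1]), 0.84)] [(array([319.3, 210.4]), 0.82), (array([360.6, 260.4]), 0.58)]
   z0 [ 0.661 -0.246  0.   ]
   z0 scene [ 0.678 -0.234  0.   ]
ink_tin_a [(array([320.4, 199.5]), 0.76), (array([337. , 190.7]), 0.7)] [(array([373.5, 210.5]), 0.78), (array([348.3, 209.6]), 0.58)]
   z0 [ 0.685 -0.428  0.   ]
   z0 scene [ 0.663 -0.354  0.   ]
tape_roll [(array([300.3, 244.4]), 0.65)] [(array([296.8, 242.7]), 0.6)]
   z0 [ 0.521 -0.183  0.   ]
   z0 scene [ 0.512 -0.18   0.   ]
[0.4  0.32 0.5 ] [ 0.001  1.249 -0.192] 6.7583 [-1.098  0.127  0.364  1.739 -0.047  1.285 -2.294]
```

View pics/top1.png

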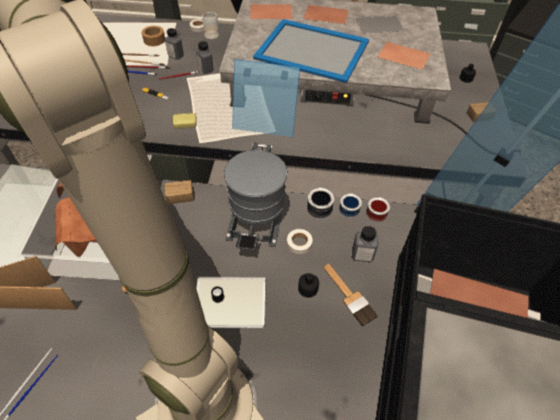

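The top view is now unobstructed: can lid at (256,172), tread at (247,241), bottle at (367,243) with its cap at (369,233), and brush at (350,295). Next I fit silhouettes to get exact poses.

```bash
cat > fit.py <<'E'
from h import *
import pickle
from scipy.optimize import minimize
np.set_printoptions(precision=4,suppress=True)
cs,ct,ts,tt=pickle.load(open("m.pkl","rb"))
a=np.linspace(0,2*np.pi,40)
def cyl(rr,z0,z1): return np.r_[np.c_[rr*np.cos(a),rr*np.sin(a),0*a+z0],np.c_[rr*np.cos(a),rr*np.sin(a),0*a+z1]]
box=np.array([[i,j,k] for i in(-.025,.025) for j in(-.034,.034) for k in(0,.095)])
def render(c,parts,x,y,w,S=4):
    im=np.zeros((420*S,560*S),np.uint8); R=np.array([[np.cos(w),-np.sin(w),0],[np.sin(w),np.cos(w),0],[0,0,1]])
    for p in parts:
        uv=np.array([proj(c,q) for q in p@R.T+[x,y,0]]); h=cv2.convexHull(((uv+.5)*S).astype(np.int32)); cv2.fillConvexPoly(im,h,255)
    return cv2.resize(im,(560,420),interpolation=cv2.INTER_AREA)/255.
def fit(parts,views,x0):
    def f(v):
        e=0
        for c,m in views:
            q=render(c,parts,v[0]/100,v[1]/100,v[2]); e+=np.abs(q-m).sum()/m.sum()
        return e
    best=min((minimize(f,[x0[0]*100,x0[1]*100,w],method="Nelder-Mead",options=dict(initial_simplex=np.array([[x0[0]*100,x0[1]*100,w],[x0[0]*100+2,x0[1]*100,w],[x0[0]*100,x0[1]*100+2,w],[x0[0]*100,x0[1]*100,w+.4]]),xatol=.01,fatol=1e-3)) for w in x0[2]),key=lambda s:s.fun)
    return best.x*[.01,.01,1],best.fun
K=cv2.getStructuringElement(cv2.MORPH_ELLIPSE,(25,25))
op=lambda m:cv2.morphologyEx(m.astype(np.uint8),cv2.MORPH_OPEN,K).astype(float)
g=lambda m:m.astype(float)
if __name__=="__main__":
    B=[box,cyl(.0205,.09,.13)]; C=[cyl(.09,0,.194),cyl(.095,.194,.212)]
    vb=[(cs,g(ts["bottle"]["region"])),(ct,g(tt["bottle"]["region"]))]
    vc=[(cs,op(ts["can"]["region"])),(ct,op(tt["can"]["region"]))]
    for nm,M,v,x0 in(("bottle",B,vb,(.51,-.39,(-.3,.5,1.2))),("can",C,vc,(.62,-.03,(0,)))):
        print(nm,"both",fit(M,v,x0),"scene",fit(M,v[:1],x0),"top",fit(M,v[1:],x0))
    # tread region
    for n,c,t in(("s",cs,ts),("t",ct,tt)):
        if t["tread"]: print("tread",n,t["tread"]["conf"],t["tread"]["region"].sum(),t["tread"]["xy"],onz(c,t["tread"]["xy"],.063))
    # cap: dark pixels
    for n,c,t in(("s",cs,ts),("t",ct,tt)):
        m=t["bottle"]["region"]; k=m&(c["color"].max(2)<60); ys,xs=np.nonzero(k)
        print("cap",n,k.sum(),xs.mean(),ys.mean(),onz(c,(xs.mean(),ys.mean()),.12))
    for n,c in(("s",cs),("t",ct)):
        im=c["color"][:,:,::-1]; u=proj(c,(.53,-.03,.1)).astype(int); x0,y0=u-[50,60]
        crop=cv2.resize(im[y0:y0+100,x0:x0+100],(400,400),interpolation=cv2.INTER_CUBIC); print(n,x0,y0)
        if n=="s": A=crop
    cv2.imwrite("pics/can.png",np.hstack([A,crop]))
E
python3 fit.py
```

```text
Traceback (most recent call last):
  File "fit.py", line 28, in <module>
    vc=[(cs,op(ts["can"]["region"])),(ct,op(tt["can"]["region"]))]
                                            ~~~~~~~~~^^^^^^^^^^
TypeError: 'NoneType' object is not subscriptable
```

```bash
python3 - <<'E'
from h import *
import pickle
cs,ct,ts,tt=pickle.load(open("m.pkl","rb"))
for i in range(4):
    ct=cams.capture("top")
    for t in("can","bottle","tread"):
        L=cams.trace("top",t)
        if L and not tt[t]: tt[t]=L[0]
    if all(tt.values()): break
print({t:(d and d["conf"]) for t,d in tt.items()},{t:(d and d["conf"]) for t,d in ts.items()})
pickle.dump((cs,ct,ts,tt),open("m.pkl","wb"))
E
python3 fit.py
```

```text
{'can': 0.88, 'bottle': 0.6, 'tread': 0.89} {'can': 0.75, 'bottle': 0.93, 'tread': 0.91}
bottle both (array([ 0.5027, -0.389 , -0.1109]), np.float64(0.2805846967457667)) scene (array([ 0.502 , -0.3904,  0.3222]), np.float64(0.10044075953589213)) top (array([ 0.5035, -0.3894, -0.1356]), np.float64(0.11356757468087907))
can both (array([ 0.6289, -0.0381, -0.0844]), np.float64(0.40987116984416655)) scene (array([ 0.6488, -0.0477, -0.0432]), np.float64(0.21039815206658205)) top (array([ 0.6248, -0.0388,  0.0503]), np.float64(0.1901991152682033))
tread s 0.91 359 [266.9, 256.7] [ 0.4606 -0.0345  0.063 ]
tread t 0.89 328 [245.8, 241.3] [ 0.4634 -0.0302  0.063 ]
cap s 69 362.5072463768116 198.8695652173913 [ 0.4854 -0.378   0.12  ]
cap t 213 365.51173708920186 236.54929577464787 [ 0.4861 -0.3816  0.12  ]
s 203 172
t 198 156
```

View pics/can.png

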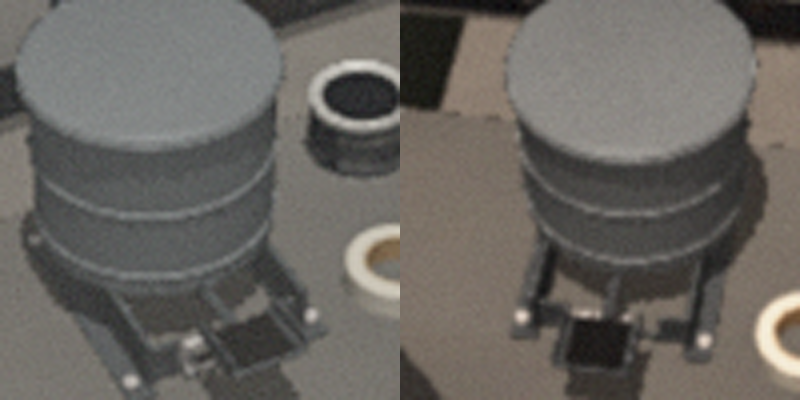

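Run:
```python
from fit import *
C=[cyl(.09,.05,.194),cyl(.0955,.194,.212)]
ms,mt=op(ts["can"]["region"]),op(tt["can"]["region"])
def fitr(views,x0):
    def f(v): return sum(np.abs(render(c,C,v[0]/100,v[1]/100,0)-m)[:R].sum()/m.sum() for c,m,R in views)
    s=minimize(f,[x0[0]*100,x0[1]*100],method="Nelder-Mead",options=dict(initial_simplex=np.array([[62,-3],[64,-3],[62,-5]]),xatol=.01,fatol=1e-3)); return s.x/100,s.fun
for v in([(cs,ms,222)],[(ct,mt,206)],[(cs,ms,222),(ct,mt,206)]): print(fitr(v,(.62,-.03)))
print("tread tri",tri(cs,(266.7,257),ct,(248.2,241.7)),onz(ct,(248.2,241.7),.063),onz(cs,(266.7,257),.063))
# bolts at frame feet: front bolt heads (same height, symmetric in y)
fs=[(203+130/4,172+381/4),(203+311/4,172+316/4)]; ft=[(198+123/4,156+316/4),(198+304/4,156+340/4)]
for p,q in zip(fs,ft): print("bolt",tri(cs,p,ct,q))
# cap centre by bottle crop
for n,c,u in(("s",cs,proj(cs,(.5,-.39,.07))),("t",ct,proj(ct,(.5,-.39,.07)))):
    x0,y0=(u-25).astype(int); k=cv2.resize(c["color"][y0:y0+50,x0:x0+50,::-1],(400,400),interpolation=cv2.INTER_CUBIC); print(n,x0,y0)
    if n=="s":A=k
cv2.imwrite("pics/bot.png",np.hstack([A,k]))
```

```text
(array([ 0.6107, -0.0292]), np.float64(0.03589363803075187))
(array([ 0.6129, -0.0405]), np.float64(0.019112838733841498))
(array([ 0.6149, -0.0377]), np.float64(0.09670516403543325))
tread tri (array([ 0.4667, -0.0368,  0.056 ]), np.float64(0.0014556101558251225)) [ 0.4629 -0.0376  0.063 ] [ 0.4598 -0.0334  0.063 ]
bolt (array([0.5191, 0.037 , 0.0041]), np.float64(0.0016371254322165795))
bolt (array([ 0.513 , -0.1105,  0.0053]), np.float64(0.002758052677919856))
s 335 182
t 340 217
```

View pics/bot.png

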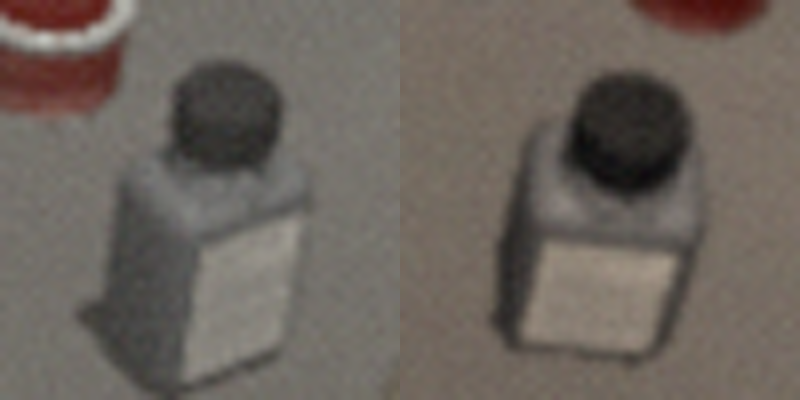

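The cap centre is at (363.4,196.1) in the scene view and (368.9,233.5) in the top view. I take the tread at about (0.461,-0.036) and the can axis at about (0.62,-0.037) with yaw about -0.03. I start on the pedal with closed fingers and feel for contact.

```bash
cat >> h.py <<'E'
np.set_printoptions(precision=4,suppress=True)
pi=np.pi; TD=[pi,0,pi/2]; YAW=-.03
EX=np.array([np.cos(YAW),np.sin(YAW),0]); EY=np.array([-np.sin(YAW),np.cos(YAW),0])
def st():
    s=monitor.observe(); return np.array(s["ee_pos"]),np.array(s["force"]),s["time_s"]
def to(p,rate=.02): r.line_to(list(p),rate=rate); return st()
E
python3 - <<'E'
from h import *
cs_cap=None
import pickle
cs,ct,_,_=pickle.load(open("m.pkl","rb"))
print("cap",tri(cs,(363.4,196.1),ct,(368.9,233.5)),"bolt yaw ok")
T=np.array([.461,-.036])
for z in(.13,.09,.04): print(r.ik([*T,z],TD))
r.grip(0.0,20)
r.move_pose([*T,.22],TD)
p,f,t=to([*T,.105],.1); r.hold(.2); p,f0,t=st(); print(p,f0,t)
z=.105
while z>.078:
    z-=.0015; p,f,t=to([*T,z]); d=f-f0
    if np.abs(d).max()>2.5: print("contact",p,d,t);break
else: print("none",p,d)
E
```

```text
cap (array([ 0.5001, -0.3923,  0.1159]), np.float64(0.002065312071043094)) bolt yaw ok
[-0.1799  0.5153  0.19    2.3092 -0.2849  0.3375  0.2555]
[-0.1245  0.5919  0.1141  2.3301 -0.2808  0.2314  0.244 ]
[ 0.2212  0.7132 -0.3843  2.3281  1.0742  0.2827 -1.1326]
[ 0.4612 -0.0359  0.1054] [0.7569 0.5019 0.2031] 11.3917
contact [ 0.461  -0.036   0.0886] [-1.9164 -0.1304  3.5212] 14.1417
```

Run:
```python
from h import *
f0=np.array([.757,.502,.203]); T=np.array([.461,-.036]); 
def X(dep): h=.031-dep; return T[0]-(np.sqrt(.16494**2-h*h)-.162)
z0=.0882; dep=0; log=[]; base=None
while dep<.050:
    dep+= .003 if dep<.031 else .0008
    p,f,t=to([X(dep),T[1],z0-dep],.02 if dep<.031 else .01); d=f-f0; log.append((dep*1e3,(z0-p[2])*1e3,*d))
    if dep>.025: base=d[2] if base is None else min(base,d[2])
    if d[2]>20 or np.abs(d[:2]).max()>15 or (dep>.031 and d[2]>base+9): break
print(np.array(log).round(2)); print(p,t,monitor.observe()["q"])
```

```text
[[ 3.    2.84 -0.91 -1.16  6.34]
 [ 6.    5.85 -1.83 -0.71  6.03]
 [ 9.    8.86 -0.94 -0.75  5.89]
 [12.   11.85 -1.71 -0.44  6.43]
 [15.   14.87 -0.93 -0.08  5.5 ]
 [18.   17.88 -1.11  0.6   5.27]
 [21.   20.89 -2.12 -0.28  5.28]
 [24.   23.87 -1.46 -0.42  4.38]
 [27.   26.91 -1.33 -0.69  4.95]
 [30.   29.91 -1.52 -0.21  4.14]
 [33.   32.95 -1.41 -0.31  3.76]
 [33.8  33.77 -1.63 -0.32  4.2 ]
 [34.6  34.61 -2.23 -0.8   4.65]
 [35.4  35.23 -1.44 -0.39  7.51]
 [36.2  35.7  -2.19 -0.49 14.83]]
[ 0.4582 -0.036   0.0525] 18.6083 [-0.1087  0.6695  0.0926  2.3519 -0.4433  0.1346  0.4036]
```

Run:
```python
from h import *
f0=np.array([.757,.502,.203]); P0=np.array([.4582,-.036,.0882-.0356]); log=[]; zz=P0[2]; s=0
p,f,t=to(P0,.01); print(f-f0)
while s<.042:
    s+=.002; q=P0+EY*s; q[2]=zz
    p,f,t=to(q,.02); d=f-f0; lat=-d@EY; log.append((s*1e3,(p-P0)@EY*1e3,p[2]*1e3,lat,*d))
    if d[2]<5: zz-=.0003
    if d[2]>13: zz-=-.0004
    if lat>11 or np.abs(d).max()>22: break
print(np.array(log).round(2)); print(p,zz,t)
```

```text
[-2.0591 -0.4978 10.0797]
[[ 2.    1.92 52.89  0.97 -2.82 -0.88  9.17]
 [ 4.    3.85 52.86  1.42 -1.89 -1.36  9.13]
 [ 6.    5.84 52.86  1.59 -2.5  -1.52  9.79]
 [ 8.    7.82 52.86  1.37 -3.17 -1.27  9.91]
 [10.    9.79 52.87  1.75 -2.07 -1.69 10.03]
 [12.   11.75 52.87  0.54 -1.83 -0.49  9.81]
 [14.   13.73 52.86  1.04 -1.92 -0.98  9.71]
 [16.   15.73 52.87  1.55 -2.07 -1.49  9.66]
 [18.   17.67 52.89  2.21 -2.55 -2.13  9.2 ]
 [20.   19.66 52.88  2.01 -2.81 -1.93 10.33]
 [22.   21.65 52.88  0.38 -2.17 -0.32  9.84]
 [24.   22.96 52.86  4.6  -2.65 -4.52  9.79]
 [26.   24.7  52.89  6.29 -2.16 -6.23  8.96]
 [28.   26.6  52.91  7.35 -2.63 -7.28 10.02]
 [30.   28.68 52.9   6.59 -2.58 -6.51  9.67]
 [32.   30.67 52.91  5.2  -2.37 -5.13  8.74]
 [34.   32.66 52.9   4.95 -1.64 -4.91  9.57]
 [36.   34.65 52.89  6.06 -1.47 -6.02  9.12]
 [38.   36.65 52.9   5.77 -1.16 -5.74  9.13]
 [40.   38.64 52.88  5.88 -1.97 -5.82 10.09]
 [42.   40.59 52.89  6.69 -2.34 -6.62  9.59]]
[0.4597 0.0046 0.0529] 0.0526 24.1083
```

Run:
```python
from h import *
f0=np.array([.757,.502,.203]); p,f,t=st(); P=np.array([.4595,.006,.0526]); log=[]
for i in range(6):
    P=P+EY*.001; p,f,t=to(P,.02); d=f-f0; log.append(((p-[.4582,-.036,0])@EY*1e3,p[2]*1e3,*d))
    if -d@EY>9: break
log.append([0]*5)
for i in range(14):
    P[2]+=.0008; p,f,t=to(P,.012); d=f-f0; log.append(((p-[.4582,-.036,0])@EY*1e3,p[2]*1e3,*d))
    if d[2]<1 : break
print(np.array(log).round(2)); print(p,t)
```

```text
[[ 40.83  52.89  -1.23  -8.26   9.26]
 [ 41.09  52.9   -1.37 -11.86   8.4 ]
 [  0.     0.     0.     0.     0.  ]
 [ 41.05  53.54  -1.38 -11.07   5.7 ]
 [ 41.07  54.3   -1.28 -13.9    5.54]
 [ 41.07  55.12  -2.33 -11.59   5.44]
 [ 41.07  55.89  -1.44 -12.25   5.64]
 [ 41.08  56.72  -1.14 -12.27   5.27]
 [ 41.08  57.52  -1.41 -12.88   4.78]
 [ 41.08  58.32  -1.28 -11.43   5.2 ]
 [ 41.1   59.12  -1.13 -12.12   5.06]
 [ 41.09  59.76  -1.1  -11.94   1.58]
 [ 41.11  60.29  -0.18 -11.81  -3.67]]
[0.4599 0.0051 0.0603] 27.1083
```

Run:
```python
from h import *
f0=np.array([.757,.502,.203]); p,f,t=st()
P=p-EY*.005; p,f,t=to(P,.03); print(f-f0)
P[2]+=.008; p,f,t=to(P,.05); print(p,f-f0)
P[2]=.13; p,f,t=to(P,.1); print(p,f-f0,t)
c=cams.capture("scene"); cv2.imwrite("pics/s2.png",c["color"][:,:,::-1][90:330,100:420])
```

```text
[-0.9229 -4.7011 -1.677 ]
[0.4598 0.0006 0.0688] [-1.8203 -1.4752  1.7254]
[0.4596 0.0003 0.1298] [-0.2707 -0.3635 -0.8346] 28.6
```

View pics/s2.png

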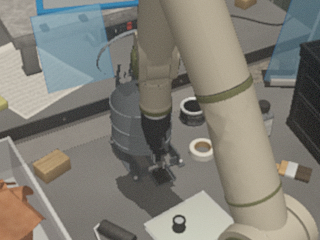

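Run:
```python
from h import *
D=[pi,0,0]; B=[.501,-.391]
p,_,_=st(); r.line_to([.45,-.04,.25],rate=.3)
r.grip(.075,25)
r.move_pose([*B,.28],D); to([*B,.122],.15); r.grip(.02,30)
s=monitor.observe(); print(s["opening"],s["grip_force"],s["ee_pos"],s["time_s"])
p,f,t=to([*B,.20],.15); s=monitor.observe(); print(s["opening"],s["grip_force"],s["force"],t)
c=cams.capture("scene"); cv2.imwrite("pics/s3.png",c["color"][:,:,::-1][90:330,100:420])
c=cams.capture("top"); k=c["color"][:,:,::-1][80:320,150:470]; cv2.imwrite("pics/s3.png",np.hstack([cv2.imread("pics/s3.png"),k]))
for x in(.585,.6):
  for z in(.40,.185): print(r.ik([x,-.036,z],D))
```

```text
0.04008296663860572 29.70203787088394 [ 0.5013 -0.391   0.1227] 32.8583
0.04012941229589531 30.406934022903442 [-0.2295  1.0602 -1.8902] 33.525
[-0.7616  0.4696  1.1151  1.7841 -0.4555  1.1773 -1.0785]
[-0.5778  0.6799  0.8639  2.0226 -0.7422  0.7858 -0.8349]
[-0.7374  0.4922  1.1024  1.7524 -0.4708  1.1928 -1.0729]
[-0.5697  0.6955  0.8618  1.9888 -0.7403  0.8053 -0.8461]
```

View pics/s3.png

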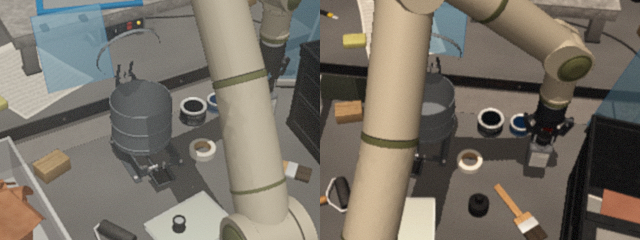

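Both views show the lid standing open on its catch, with the bottle gripped and lifted. Now it goes into the can.

Run:
```python
from h import *
X,Y=.589,-.037
to([.501,-.391,.37],.25); to([X-.04,-.2,.38],.25); to([X,Y,.37],.2)
c=cams.capture("scene"); cv2.imwrite("pics/s4.png",c["color"][:,:,::-1][90:330,100:420])
r.hold(.2); p,f0,t=st(); print(p,f0,t)
for z in(.30,.24,.20,.185):
    p,f,t=to([X,Y,z],.12); d=f-f0
    if np.abs(d).max()>5: print("early",p,d);break
else:
    while z>.168:
        z-=.0015; p,f,t=to([X,Y,z],.03); d=f-f0
        if d[2]>3: break
print(p,d,t)
```

```text
[ 0.5888 -0.0381  0.3702] [ 0.4773 -0.0659 -1.271 ] 36.6417
[ 0.5894 -0.037   0.1767] [-1.7399  2.5752  7.6303] 40.2833
```

Run:
```python
from h import *
X,Y=.589,-.037
to([X,Y,.1772],.03); r.grip(.062); r.hold(.2)
to([X,Y,.23],.08); r.hold(.1)
c=cams.capture("top"); a=c["color"][:,:,::-1][80:320,150:470]
to([X-.02,Y,.36],.2); r.move_pose([.455,-.013,.30],TD); r.grip(0.)
c=cams.capture("scene"); b=c["color"][:,:,::-1][90:330,100:420]
c=cams.capture("top"); d=c["color"][:,:,::-1][80:320,150:470]
cv2.imwrite("pics/s5.png",np.hstack([a,d])); print(st(),cams.tip_of("top","bottle")[:2],proj(c,(X,Y,.054)))
```

```text
(array([ 0.455, -0.013,  0.3  ]), array([0.2619, 1.1457, 1.2294]), 44.675) [] [254.3792 211.027 ]
```

View pics/s5.png

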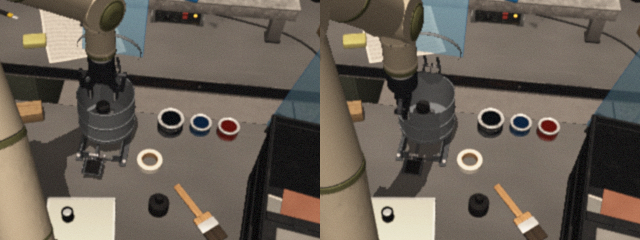

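Run:
```python
from h import *
P=np.array([.4595,-.013,.075]); to([.4595,-.013,.16],.2); to(P,.1); r.hold(.15); _,f0,t=st(); print(t,f0); log=[]
zb=.0526; d=np.zeros(3)
while P[2]>zb-.001:
    P[2]-=.003 if P[2]>.0575 else .001; p,f,t=to(P,.03); d=f-f0; log.append((0,p[2]*1e3,*d))
    if np.abs(d).max()>16 or (P[2]<.0545 and d[2]>9): break
S=P.copy(); s=0
while s<.044 and np.abs(d).max()<20:
    s+=.0025 if s<.026 else .0015; q=S-EY*s
    p,f,t=to(q,.03); d=f-f0; lat=d@EY; log.append((-(p-S)@EY*1e3,p[2]*1e3,*d))
    if s>.014 and lat>5: break
print(np.array(log).round(2)); print(p,t)
```

```text
46.725 [0.0631 0.0921 0.6389]
[[ 0.   71.97 -0.38 -1.19 -0.06]
 [ 0.   68.81 -0.11  0.31 -0.82]
 [ 0.   65.8  -0.34  0.83 -0.35]
 [ 0.   62.81  0.07  0.11 -1.4 ]
 [ 0.   59.88 -0.01  0.18 -0.36]
 [ 0.   56.94 -0.63 -4.89  0.58]
 [ 0.   56.13 -0.16 -1.45  4.06]
 [ 0.   55.07 -0.8  -0.81  3.18]
 [ 0.   54.   -1.45 -2.03  3.  ]
 [ 0.   53.11 -2.11 -1.61  6.36]
 [ 0.   52.52 -1.18 -1.56 14.39]
 [ 2.81 52.56 -1.94 -2.57 14.44]
 [ 5.01 52.55 -2.4  -0.76 14.43]
 [ 6.27 52.53 -1.94  3.12 14.9 ]
 [ 7.56 52.53 -1.73  9.26 14.62]
 [ 9.74 52.54 -1.55  9.03 15.58]
 [12.33 52.55 -2.05  8.81 15.18]]
[ 0.459  -0.0253  0.0525] 50.975
```

Run:
```python
from h import *
f0=np.array([.063,.092,.639]); P=np.array([.459,-.0253,.0521]); log=[]
c=cams.capture("scene"); L=cams.tip_of("scene","tread")
for d in L[:2]: print(d["conf"],d["xy"],onz(c,d["xy"],.0275))
P[2]+=.0005
s=0; S=P.copy()
while s<.034:
    s+=.003 if s<.021 else .0015; q=S-EY*s; p,f,t=to(q,.04); d=f-f0; log.append((p[1]*1e3,p[2]*1e3,*d))
    if d@EY>9.5 and s>.004: break
    if np.abs(d).max()>20: break
print(np.array(log).round(2)); print(p,t)
```

```text
0.53 [267.4, 267.6] [ 0.4527 -0.0319  0.0275]
[[-26.33  52.91  -0.09   7.17   9.53]
 [-29.53  52.88  -0.97   5.08  10.16]
 [-32.54  52.88  -1.03   4.68   9.39]
 [-35.6   52.91  -0.2    5.42   9.5 ]
 [-38.59  52.89  -1.01   5.66   9.59]
 [-41.58  52.89  -0.6    5.6   10.82]
 [-44.58  52.9   -0.57   5.39   8.96]
 [-47.54  52.9   -1.5    5.46  10.89]
 [-48.87  52.88  -0.86   5.55   9.49]
 [-50.34  52.87  -0.69   7.1    9.87]
 [-51.74  52.87  -0.59   5.58   8.78]
 [-52.56  52.87  -0.14   9.2   10.24]
 [-53.32  52.87  -1.2   12.54   9.19]]
[ 0.4583 -0.0533  0.0529] 54.325
```

Run:
```python
from h import *
f0=np.array([.063,.092,.639]); P=np.array([.458,-.0528,.0525])+EY*.0012; log=[]
def go(z):
    P[2]=z; dep=.0882-z; h=.031-dep; P[0]=.4612-(np.sqrt(.16494**2-h*h)-.162)
    p,f,t=to(P,.014); d=f-f0; log.append((t,p[1]*1e3,p[2]*1e3,*d)); return d,t,p
go(.0525); ok=True
z=.0525
while z<.0895:
    z+=.003; d,t,p=go(z)
    if d[2]<.8: 
        r.hold(.1); d=st()[1]-f0
        if d[2]<.8: break
print(np.array(log).round(2)); print(p,d,t)
```

```text
[[ 54.85 -50.45  52.79  -1.34   3.17  10.15]
 [ 55.22 -50.87  55.58  -1.09   3.48   3.35]
 [ 55.58 -51.18  58.69   0.03   5.32   3.37]
 [ 55.95 -51.23  61.74  -1.69   5.88   4.86]
 [ 56.32 -51.26  64.76  -0.39   4.72   5.09]
 [ 56.68 -51.23  67.79  -0.49   4.16   4.83]
 [ 57.05 -51.24  70.81   0.95   6.46   5.78]
 [ 57.42 -51.25  73.83   0.5    5.07   5.52]
 [ 57.78 -51.26  76.83   0.77   4.83   5.84]
 [ 58.15 -51.26  79.86   0.41   5.08   5.07]
 [ 58.52 -51.26  82.85  -0.25   4.59   5.78]
 [ 58.88 -51.26  85.86   0.15   5.04   5.54]
 [ 59.25 -51.28  88.59   0.06   4.2    0.78]
 [ 59.72 -51.32  91.29  -0.46   5.44  -2.93]]
[ 0.4618 -0.0513  0.0913] [ 0.4039  4.553  -2.984 ] 59.7167
```

Pedal is fully up at its rest height. I back off sideways, lift away and check.

Run:
```python
from h import *
p,f,t=st(); P=p+EY*.006; to(P,.03); P[2]+=.07; p,f,t=to(P,.12); to([.44,-.05,.26],.3); r.move_pose([.45,-.3,.3],TD)
c=cams.capture("scene"); b=c["color"][:,:,::-1][90:330,100:420]; cv2.imwrite("pics/s6.png",cv2.resize(b,None,fx=2,fy=2)); print(st())
for d in cams.tip_of("scene","tread")[:1]: print(d["xy"],onz(c,d["xy"],.063))
```

```text
(array([ 0.4503, -0.2981,  0.299 ]), array([-0.1771,  1.5236,  0.6182]), 62.4417)
[265.7, 258.5] [ 0.456  -0.0281  0.063 ]
```

View pics/s6.png

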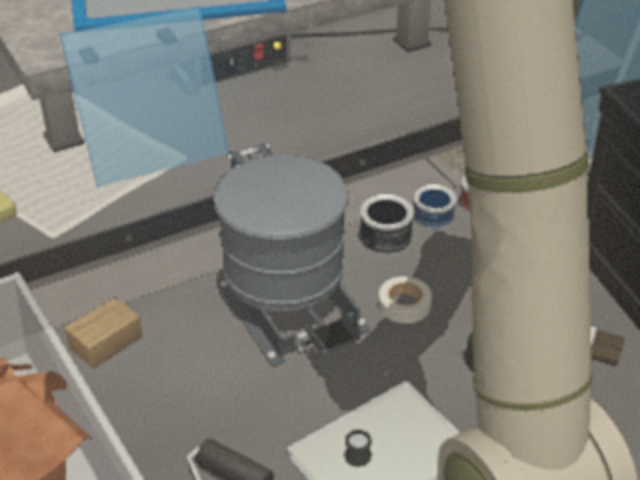

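The lid is shut flat (280,195), the pedal is up at its starting place (335,330), and the neighbouring things stand where they were.

```bash
python3 -c "
from h import *
print(r.job_done())"
```

```text
the job is handed in; nothing more can be done
None
```

I put the bottle upright on the can's floor, freed the pedal, let the lid down over about 4 s, and handed the job in at about 62 s; the last picture shows the lid shut and the pedal up, but the hand-in returned no verdict.

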